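# Sweep the chipped bedplate and open the solvent bottle

### The job

The generator's bedplate has been chipped free of rust and is to be degreased next: with the scraper block, not with your fingers, sweep all five loose iron chips off the plate into the blue chip tray at its edge, and set the scraper down on the bench. Then press the solvent bottle's white safety cap down, twist it counter-clockwise until it is free, and lift it off: finish still holding the cap level, straight above the bottle and a few centimetres clear of its mouth, so that drips fall back in. Leave the bulb holder, terminal post, beaker and spanner where they are.

Things in the scene. Friction and masses are not known exactly. Their poses are not given: they have to be found in the camera images.
- scraper_centre (a point): centre (30 mm up) of the loose scraper block, which stands upright on the bench: 26 mm thick (its x), 120 mm long (its y), 60 mm tall, 0.22 kg; beech grip above, black nylon foot in the lowest 15 mm, 22 mm thick. Grip it across the 26 mm at the middle of its length; either 120 mm long side can push chips
- plate_top (a point): centre of the bedplate's flat top, a dark cast-iron plate fixed on the bench, 170 mm along its x, 150 mm along its y, top 24 mm above the bench (four 12 mm high ears with bolt holes stick out up to 25 mm on its two y sides). Its +x points across the far edge into the chip tray
- tray_floor (a point): centre of the inner floor (3 mm above the bench) of the blue chip tray, fixed against the plate's far (+x) edge, axes as the plate's: 90 mm along x, 210 mm along y, walls 3 mm thick and 16 mm high, that is 8 mm below the plate's top; its near wall starts 1 mm beyond the plate's edge, so what is pushed over the edge drops in
- chip1_centre (a point): centre of a loose rust-brown iron chip lying on the plate, about 18 x 15 x 6 mm, 12 g; all five start within 65 mm of the plate's centre along its x and within 50 mm along its y
- chip2_centre (a point): centre of a loose rust-brown iron chip lying on the plate, about 18 x 15 x 6 mm, 12 g
- chip3_centre (a point): centre of a loose rust-brown iron chip lying on the plate, about 18 x 15 x 6 mm, 12 g
- chip4_centre (a point): centre of a loose rust-brown iron chip lying on the plate, about 18 x 15 x 6 mm, 12 g
- chip5_centre (a point): centre of a loose rust-brown iron chip lying on the plate, about 18 x 15 x 6 mm, 12 g
- cap_centre (a point): centre (15 mm above its lower edge) of the white ribbed push-and-turn cap on the bottle: round, 54 mm across, 30 mm tall, 60 g; its x lies along the red bar on its top. A sprung disc inside holds it up against the bottle's hooks with 6 N, stiffening by 1 N per mm. Pushed down 3 mm (about 9 N) its three inner lugs clear the locking teeth; at 6 mm it is on a hard stop
- cap_top (a point): centre of the cap's top face, 30 mm above its lower edge. Turning: keep the cap down and turn it counter-clockwise seen from above; at 40 to 80 degrees (60 is best, at 80 is a stop) the lugs stand in the gaps and it lifts straight off. Locked, it has about 4 degrees of play and will not turn unless pressed
- bottle_rim (a point): centre of the rim of the amber bottle's neck, 164 mm above the bench, hidden in the closed cap, whose centre is then 3 mm below this point. x, y along the holder's sides. The bottle is clamped in its holder and neither turns nor lifts
- bottle_shoulder (a point): on the bottle's axis, 102 mm above the bench, where its 72 mm wide body ends. It stands in a wooden holder block (100 x 100 mm, 45 mm high) fixed to the bench. Above this point it narrows to 46 mm within 22 mm; a bead, 54 mm wide, lies 32 to 38 mm above it and the closed cap's lower edge 44 mm above it
- bulb_holder: loose bystander: white ceramic base 68 mm across with a frosted bulb, 109 mm tall; origin under its base
- terminal_post: loose bystander: brass terminal post, 64 mm tall, on a black 50 x 50 mm foot; origin under its foot
- beaker: loose bystander: glass beaker 68 mm across, 85 mm tall; origin under its base
- spanner: loose bystander: flat steel spanner, 180 mm long (its x), 8 mm thick; origin under its middle
Not all that is in view belongs to the job. Of the things that look like the part that bears scraper_centre, take the one that is farthest to the robot's left at the start.

How it is judged:
By the outcome, as a careful person would: the job done as asked, in the order asked, and still so for the second after the job is handed in, while the arm keeps its last pose, push and grip.
It also fails if it takes over 61 s, if anything falls off the work surface, if the arm or the gripper's body presses on something with over 40 N, if the wrist force passes 120 N, or if a joint passes its speed limit or range.

### The arm

A 7-joint arm with a two-finger parallel gripper is mounted at the origin on the work surface. World frame = base frame: x ahead of the robot, y to its left, z up, the work surface at z = 0. Lengths are in mm, angles in rad, forces in N, time in s.
With the tool pointing down it reaches from about 350 to 900 mm from the base axis. Payload 19.9 kg.
Tool frame: the origin (TCP) lies at the very end of the fingers, on their centre line; the grasp point (between the pads) lies 19 mm behind it; z points along the fingers, y is the line along which they close (so a half turn about z gives the same grasp; the last joint's range is limited). The gripper opens to 94 mm and grips with 3 to 60 N. Pads are 16 mm wide; open, the fingers measure 119 mm over their backs; the gripper's body (75 mm by 177 mm) begins 78 mm behind the grasp point.
Start: joints at [1.131, 0.417, -0.01, 1.614, 0.005, 1.111, -0.053], TCP at [242.111, -576.178, 205.425] pointing down, gripper open.
Joint ranges: [-2.81, 2.81], [-0.39, 2.02], [-1.27, 1.25], [0.06, 2.57], [-1.19, 4.33], [0.19, 2], [-2.82, 2.82]. Speed limits (rad/s): [1.89, 1.89, 2.39, 2.39, 3.01, 3.01, 3.01].

### API

Orientations are given as a unit quaternion [w, x, y, z].
In Python, from rig import r gives the robot as it stands.
- The arm moves only by the tool jog_arm, never from a script. Its argument "targets" is text: rows parted by semicolons, each of 6 numbers parted by spaces: the shift along the tool's x, y, z in m, then the turn, a rotation vector about the tool's x, y, z in degrees. In form: x y z ax ay az; .... A call has 1 to 12 rows; each row is the pose to reach, as a shift and turn from the pose commanded when the call began, along the tool's axes at that moment; what a row does not reach only later rows make up. A row lasts 1/8 s, in which the tool goes at most 62.5 mm and 10.7 degrees, less where a joint would pass 70% of its speed; a pose out of reach is approached as far as the arm can. A call with a gripper value outside its range is refused whole. "hand" is the closure, from -1 (fully open) to 1 (shut), set as the call begins (left out, the last holds). The fingers move at their own pace and stop on an object; "grip_force" is the grip in N (left out, the last holds). Time passes only in rows, so rows that repeat a pose let the fingers close. It gives the time, the measured TCP pose, the force, the opening and the grip force at its end, in the units of the state.
- r.get_state(): the state, without advancing time (a new reading comes with each control period).
- r.camera(name): name is "scene" or "side" or "wrist"; returns a dict with "pixels" (420x560x3 uint8, red, green, blue), "camera_matrix" (3x3 intrinsics, pixels), "position" and "rotation" of the camera in the world; the wrist camera has in their place "mount" (4x4, takes a point from camera to tool coordinates, whose origin is the TCP and whose axes are the flange's). Camera axes: x right, y down, z forward; pixel columns grow to the right and rows downward; lengths in mm; the calibration is good to about 2 mm. A picture is of the moment at which its call begins: read the wrist's pose just before it. There is no depth.
- r.job_done(): hands the job in; it is judged then, once.
Trained networks look in the newest picture that a camera, given by its name, has taken for a name from the list of things; names that differ only in an ending like _2 or _b are one class to them, and where a whole thing is asked for, a point or a joint stands for the part that bears it (a point fixed in the world has none). Each returns a list of dicts, best first, with "p" (0 to 1); they miss things now and then, are a little off and sometimes report something else, mostly with a low value. They report only what shows in the picture. A call takes as long as a camera call. They do not tell look-alikes from the thing itself.
- r.look_for(camera, thing): "bbox" ([left, top, right, bottom] in pixels, round what is visible of it).
- r.landmark_of(camera, thing): "point" ([column, row] in pixels: a listed point, or the origin of a listed thing).
The state is a dict: "clock": time; "qpos": joint angles; "joint_velocities": joint speeds; "effort": joint torques, N m; "tool_pos": TCP position; "orientation": TCP orientation; "wrist_force": force on the tool from outside, world axes, zero at the start; "wrist_torque": the same for the moment, N m; "opening": finger opening in mm; "gripper_force": force on a finger pad.
Only numpy, scipy, OpenCV 4.12 (cv2) and the standard library are available. Lean on these libraries where they do the work, as an engineer would, in place of code of your own. Each camera call takes 0.05 s, during which the arm holds its last target. There are 200 camera calls.

## Working session

There is one attempt and no reset: what is moved stays moved. The work goes in short steps, Python scripts to look and compute and a tool call to move; the robot and the scene stay as the last step left them, time stands still between calls to the robot, and variables do not carry over. Pictures are saved under pics/ and viewed, at most 12 in all, crops included, and the job is handed in when it is done.

Besides the shell and the picture viewer there is one more tool, called after "Call:" in YAML: its name, and indented under it one key for each argument. jog_arm: Moves the arm, as the interface text tells. Its arguments: {"type":"object","properties":{"targets":{"type":"string"},"hand":{"type":"number"},"grip_force":{"type":"number"}},"required":["targets"]}

```bash
ls; mkdir -p pics
cat > h.py <<'E'
from rig import r
import numpy as np, cv2
from scipy.spatial.transform import Rotation as R
def ray(c,px,st=None):
    K=np.array(c["camera_matrix"]); d=np.linalg.inv(K)@[px[0],px[1],1]
    if "mount" in c:
        M=np.array(c["mount"]); q=st["orientation"]; Rt=R.from_quat([q[1],q[2],q[3],q[0]]).as_matrix()
        return Rt@M[:3,3]+np.array(st["tool_pos"]), Rt@M[:3,:3]@d
    return np.array(c["position"]), np.array(c["rotation"])@d
def onz(c,px,z,st=None):
    o,d=ray(c,px,st); return o+d*(z-o[2])/d[2]
def tri(rs):
    A=0;b=0
    for o,d in rs:
        d=d/np.linalg.norm(d);P=np.eye(3)-np.outer(d,d);A=A+P;b=b+P@o
    return np.linalg.solve(A,b)
def save(c,n): cv2.imwrite("pics/"+n,cv2.cvtColor(c["pixels"],cv2.COLOR_RGB2BGR))
E
python3 - <<'E'
from h import *
np.set_printoptions(precision=1,suppress=True)
z={"scraper_centre":30,"plate_top":24,"tray_floor":3,"chip1_centre":27,"cap_centre":161,"cap_top":176,"bottle_rim":164,"bottle_shoulder":102,"bulb_holder":0,"terminal_post":0,"beaker":0,"spanner":0}
ims=[]
st=r.get_state();print(st["clock"],st["orientation"],st["wrist_force"])
for n in("scene","side","wrist"):
    c=r.camera(n); save(c,n+"0.png")
    for k in z:
        for d in r.landmark_of(n,k)[:7]:
            if d["p"]>.25: print(n,k,round(d["p"],2),np.array(d["point"]),onz(c,d["point"],z[k],st)[:2])
print(r.get_state()["clock"])
E
```

```text
pics
0.0 [-0.   1.   0.2 -0. ] [ 0.1  0.4 -1. ]Traceback (most recent call last):
  File "<stdin>", line 10, in <module>
  File "h.py", line 11, in onz
    o,d=ray(c,px,st); return o+d*(z-o[2])/d[2]
        ~~~^^^^^^^^^
  File "h.py", line 9, in ray
    return np.array(c["position"]), np.array(c["rotation"])@d
                                    ~~~~~~~~~~~~~~~~~~~~~~~^~
ValueError: matmul: Input operand 1 has a mismatch in its core dimension 0, with gufunc signature (n?,k),(k,m?)->(n?,m?) (size 3 is different from 4)
```

```bash
python3 - <<'E'
s=open('h.py').read()
s=s.replace('np.array(c["rotation"])@d','q2(c["rotation"])@d').replace('def ray','def q2(q): return R.from_quat([q[1],q[2],q[3],q[0]]).as_matrix()\ndef ray')
open('h.py','w').write(s)
E
python3 - <<'E'
from h import *
np.set_printoptions(precision=1,suppress=True)
z={"scraper_centre":30,"plate_top":24,"tray_floor":3,"chip1_centre":27,"cap_centre":161,"cap_top":176,"bottle_shoulder":102,"beaker":0}
st=r.get_state()
for n in("scene","side"):
    c=r.camera(n); save(c,n+"0.png"); print(c["position"])
    for k in z:
        for d in r.landmark_of(n,k)[:7]:
            if d["p"]>.25: print(n,k,round(d["p"],2),np.array(d["point"]),onz(c,d["point"],z[k],st)[:2])
print(r.get_state()["clock"])
a=np.hstack([cv2.imread("pics/scene0.png"),cv2.imread("pics/side0.png")]);
E
```

```text
[ 972.3 -362.8  937.4]
scene scraper_centre 0.92 [296.9 193.5] [494.7  57.5]
scene scraper_centre 0.64 [138.7 252.6] [ 399.6 -391.8]
scene scraper_centre 0.58 [242.1 175.6] [347.1 -34.5]
scene scraper_centre 0.57 [181.9 188. ] [ 281.9 -200.8]
scene plate_top 0.77 [237.7 245. ] [ 530.7 -169.8]
scene tray_floor 0.64 [258.2 285.2] [ 648.5 -185.8]
scene chip1_centre 0.58 [222.6 234.7] [ 482.  -186.3]
scene cap_centre 0.83 [361.  130.2] [499.3 271.8]
scene cap_centre 0.63 [363.8 130.9] [505.8 276.3]
scene cap_centre 0.43 [433.5 192.4] [760.8 272.4]
scene cap_top 0.8 [364.2 129. ] [510.3 269.7]
scene cap_top 0.29 [221.3 234.4] [ 559.8 -217.2]
scene bottle_shoulder 0.76 [355.9 147. ] [503.7 262.5]
scene beaker 0.91 [406.  225.5] [748.3 253.1]
[ -80.6 1005.9 1038.6]
side scraper_centre 0.79 [272.7 258.7] [500.9  49.4]
side scraper_centre 0.74 [368.  236.9] [ 286.9 -184. ]
side scraper_centre 0.69 [356.8 191.7] [ 415.3 -403. ]
side scraper_centre 0.62 [331.8 256.8] [348.1 -43.4]
side plate_top 0.95 [300.7 217. ] [ 526.3 -182.1]
side tray_floor 0.63 [267.3 211.2] [ 657. -181.]
side chip1_centre 0.33 [300.3 217.8] [ 523.6 -174.1]
side cap_centre 0.59 [229.  278.5] [484.8 290.1]
side cap_top 0.91 [227.1 271.1] [494.2 282.7]
side cap_top 0.39 [290.1 224.1] [446.3  39.2]
side bottle_shoulder 0.87 [231.1 292. ] [489.9 280.9]
side beaker 0.96 [168.2 275.3] [756.9 235.1]
1.0
```

View pics/scene0.png

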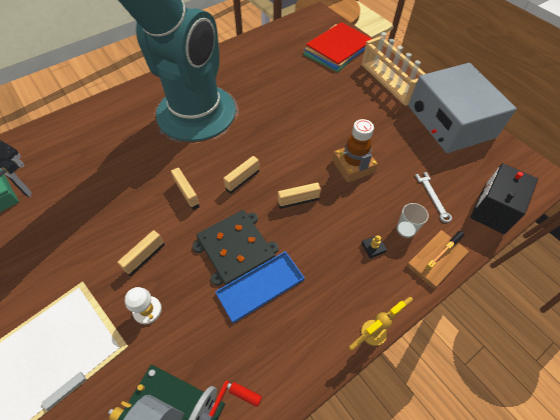

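View pics/side0.png

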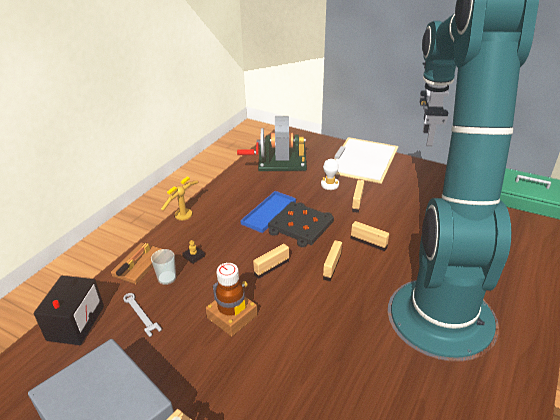

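Look-alikes of the scraper in the scene picture: (297,194), (242,175), (184,187), (140,252). They lie at y of about 53, -38, -192 and -397 mm. The farthest to the left is the one at (297,194). The plate is at (238,245), the tray at (258,285) and the cap at (363,130). Next is a close crop, and I'll work out the move.

```bash
cat >> h.py <<'E'
def shift(pos,yaw,st=None,cmd=None):
    "tool shift (m) and turn (deg about tool z) to bring TCP to world pos, tool x at world yaw (deg), pointing down"
    st=st or r.get_state(); T=q2(st["orientation"]); p=np.array(st["tool_pos"])
    y=np.radians(yaw); W=np.array([[np.cos(y),np.sin(y),0],[np.sin(y),-np.cos(y),0],[0,0,-1]])
    rv=np.degrees(R.from_matrix(T.T@W).as_rotvec())
    print("shift",np.round(T.T@(np.array(pos)-p)/1000,4),"turn",np.round(rv,2))
def yaw(st): T=q2(st["orientation"]); return np.degrees(np.arctan2(T[1,0],T[0,0]))
E
python3 - <<'E'
from h import *
np.set_printoptions(precision=1,suppress=True)
C={n:r.camera(n) for n in("scene","side")}
for k,a,b in(("scraper",(296.9,193.5),(272.7,258.7)),("plate",(237.7,245),(300.7,217)),("captop",(363.5,129),(227.1,271.1)),("shoulder",(355.9,147),(231.1,292))):
    print(k,tri([ray(C["scene"],a),ray(C["side"],b)]))
for e in((279,193),(318,184)): print("end",onz(C["scene"],e,60))
for e in((217,237),(262,228),(254,243)): print(onz(C["scene"],e,24))
for e in((217,293),(291,255),(303,277),(233,320)): print("tray",onz(C["scene"],e,16))
st=r.get_state();print(st["tool_pos"],yaw(st),r.camera("wrist")["mount"],st["clock"])
im=C["scene"]["pixels"][140:240,240:340]; cv2.imwrite("pics/crop.png",cv2.resize(im[:,:,::-1],(600,600),interpolation=3))
shift([497,53,280],yaw(st));
E
```

```text
scraper [497.6  54.8  35.7]
plate [ 527.6 -173.4   27.4]
captop [502.  275.4 166.2]
shoulder [497.  271.5  90. ]
end [479.6   4.2  60. ]
end [519.8 112.1  60. ]
[ 477.4 -201.6   24. ]
[526.2 -87.6  24. ]
[ 551.4 -131.3   24. ]
tray [ 609.1 -282.9   16. ]
tray [635.1 -70.4  16. ]
tray [702.6 -83.2  16. ]
tray [ 689.6 -287.1   16. ]
[ 242.1 -576.2  205.4] 22.78962122400259 [[  -0.    -1.    -0.2   69. ]
 [   1.    -0.     0.    -0.2]
 [  -0.    -0.2    1.  -180.2]
 [   0.     0.     0.     1. ]] 1.1
shift [ 0.5 -0.5 -0.1] turn [-0.  0.  0.]
```

View pics/crop.png

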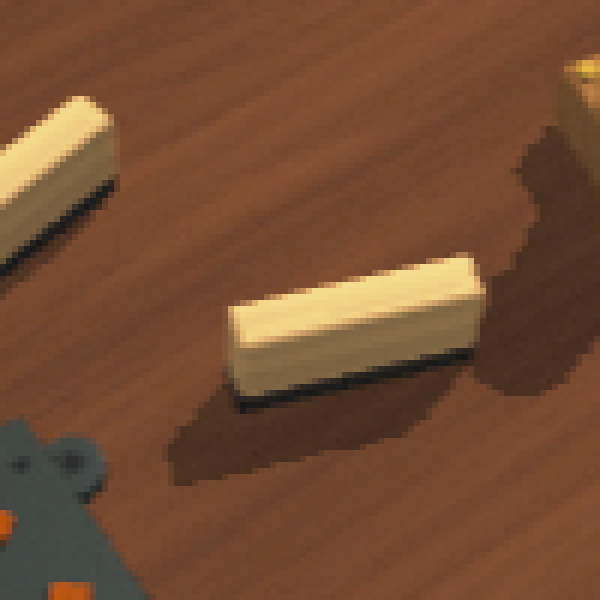

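```bash
sed -i 's/print("shift",np.round(T.T@(np.array(pos)-p)\/1000,4),"turn",np.round(rv,2))/print("shift",*["%.4f"%v for v in T.T@(np.array(pos)-p)\/1000],"turn",*["%.2f"%v for v in rv])/' h.py
python3 - <<'E'
from h import *
shift([470,-173,340],83-22)
shift([527,-173,340],-7)
shift([490,-173,330],80)
E
```

```text
shift 0.3663 -0.2834 -0.1346 turn -0.01 -0.00 -38.21
shift 0.4188 -0.2613 -0.1346 turn -0.01 0.01 29.79
shift 0.3847 -0.2756 -0.1246 turn -0.01 -0.00 -57.21
```

Call:
jog_arm:
  targets: "0.385 -0.276 -0.125 0 0 -57.2; 0.385 -0.276 -0.125 0 0 -57.2; 0.385 -0.276 -0.125 0 0 -57.2; 0.385 -0.276 -0.125 0 0 -57.2; 0.385 -0.276 -0.125 0 0 -57.2; 0.385 -0.276 -0.125 0 0 -57.2; 0.385 -0.276 -0.125 0 0 -57.2; 0.385 -0.276 -0.125 0 0 -57.2; 0.385 -0.276 -0.125 0 0 -57.2; 0.385 -0.276 -0.125 0 0 -57.2; 0.385 -0.276 -0.125 0 0 -57.2"
  hand: -1

```text
clock: 2.52
tool_pos: [489.5, -173.7, 330.1]
orientation: [-0.0, 0.767, 0.642, -0.0]
wrist_force: [-0.3, -0.6, 0.1]
opening: 94.0
gripper_force: 0.0
```

Run:
```python
from h import *
np.set_printoptions(precision=1,suppress=True)
st=r.get_state();print(st["tool_pos"],yaw(st),st["clock"],st["qpos"])
c=r.camera("wrist");save(c,"w1.png")
for k,z in(("plate_top",24),("tray_floor",3),("chip1_centre",27),("scraper_centre",30)):
  for d in r.landmark_of("wrist",k):
    if d["p"]>.25: print(k,round(d["p"],2),np.array(d["point"]),onz(c,d["point"],z,st)[:2])
shift([497,54,300],70)
```

```text
[ 489.5 -173.7  330.1] 79.881147590455 2.525 [ 0.7  0.2 -0.4  1.7  0.1  1.3  0. ]
plate_top 0.86 [299.9 174.8] [ 525.2 -175.1]
tray_floor 0.69 [388.8 160.7] [ 654.5 -180.6]
chip1_centre 0.71 [270.  195.4] [ 479.4 -195.8]
chip1_centre 0.28 [296.1 176. ] [ 519.6 -175.4]
scraper_centre 0.7 [145.3  95.7] [343.9 -37.4]
scraper_centre 0.7 [243.9 324.9] [ 404.5 -385.5]
scraper_centre 0.62 [135.1 215.3] [ 287.8 -189.8]
shift 0.2248 -0.0327 0.0304 turn -0.01 0.00 9.95
```

View pics/w1.png

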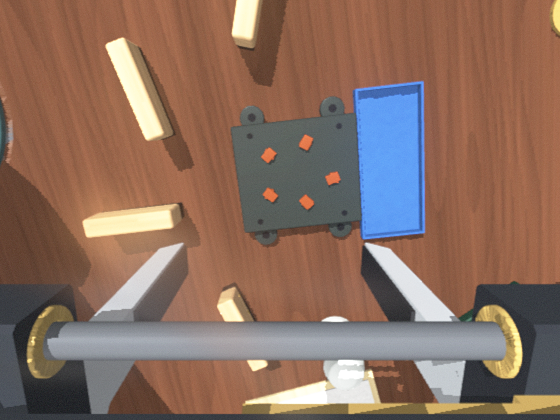

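The wrist picture shows the plate with corners near (232,126), (355,113), (361,221) and (246,231). The chips are at (269,156), (306,143), (333,178), (306,202) and (270,195), and the tray is to the right at (392,160). Next I move over the scraper.

Call:
jog_arm:
  targets: "0.225 -0.032 0.03 0 0 10; 0.225 -0.032 0.03 0 0 10; 0.225 -0.032 0.03 0 0 10; 0.225 -0.032 0.03 0 0 10; 0.225 -0.032 0.03 0 0 10; 0.225 -0.032 0.03 0 0 10"

```text
clock: 3.52
tool_pos: [497.8, 53.9, 300.4]
orientation: [-0.0, 0.819, 0.573, -0.0]
wrist_force: [-0.4, -0.3, 0.6]
opening: 94.1
gripper_force: 0.0
```

Run:
```python
from h import *
np.set_printoptions(precision=1,suppress=True)
st=r.get_state();print(st["tool_pos"],yaw(st),st["clock"],st["qpos"])
c=r.camera("wrist");save(c,"w2.png")
for k,z in(("scraper_centre",30),("plate_top",24)):
  for d in r.landmark_of("wrist",k):
    if d["p"]>.25: print(k,round(d["p"],2),np.array(d["point"]),onz(c,d["point"],z,st)[:2])
s1={"tool_pos":[489.5,-173.7,330.1],"orientation":[0,.767,.6416,0]}
w=lambda p,z: onz(c,p,z,s1)[:2]
P=np.array([w(p,24) for p in((232,126),(355,113),(361,221),(246,231))]);print(P,P.mean(0))
u=(P[1]+P[2]-P[0]-P[3])/2; v=(P[0]+P[1]-P[2]-P[3])/2
print("size",np.linalg.norm(u),np.linalg.norm(v),"yaw",np.degrees(np.arctan2(u[1],u[0])),np.degrees(np.arctan2(v[1],v[0]))-90)
m=P.mean(0); e=u/np.linalg.norm(u); f=np.array([-e[1],e[0]])
for p in((269,156),(306,143),(333,178),(306,202),(270,195)):
    q=w(p,27);print("chip",q,"in plate",(q-m)@e,(q-m)@f)
T=np.array([w(p,16) for p in((355,89),(423,82),(425,235),(364,240))]);print("tray",T)
# scraper top face: bright beech colour
h=cv2.cvtColor(c["pixels"],cv2.COLOR_RGB2HSV); M=cv2.inRange(h,(12,50,200),(30,190,255))
n,L,S,_=cv2.connectedComponentsWithStats(M)
for i in range(1,n):
    if S[i,4]>500:
        pts=np.argwhere(L==i)[:,::-1].astype(np.float32); b=cv2.boxPoints(cv2.minAreaRect(pts)); W=np.array([onz(c,p,60,st)[:2] for p in b])
        print(S[i],b.round(0).tolist(),W.tolist(),W.mean(0))
```

```text
[497.8  53.9 300.4] 69.96366200494131 3.525 [ 0.4  0.1 -0.6  1.8  0.1  1.2 -0.6]
scraper_centre 0.88 [273.7 182.7] [497.1  53.6]
scraper_centre 0.73 [196.6 383.6] [ 284.7 -191.3]
scraper_centre 0.57 [191.  281.3] [342.5 -36.3]
plate_top 0.63 [344.9 325.1] [ 522.2 -178. ]
[[ 446.5  -94.4]
 [ 610.6 -106.9]
 [ 600.8 -256. ]
 [ 436.2 -241.4]] [ 523.5 -174.7]
size 164.93806216027193 148.38321870010284 yaw -4.712504439512324 -3.8806806629879986
chip [ 488.1 -142. ] in plate -37.956191009278044 29.63247952319146
chip [ 540.3 -133.8] in plate 13.325189225882259 42.08736658987542
chip [ 569.5 -187.2] in plate 46.859924340859166 -8.680648882144084
chip [ 527.6 -214. ] in plate 7.317763301865129 -38.80997857223575
chip [ 479.8 -195.2] in plate -41.908638403587766 -24.05036998231299
tray [[ 616.2  -76.5]
 [ 705.8  -83.7]
 [ 692.4 -296.2]
 [ 603.4 -288. ]]
[163   0  36  49 671] [[146.0, 13.0], [164.0, -1.0], [199.0, 43.0], [180.0, 58.0]] [[432.38830341755244, 277.98594656854664], [457.08260086593737, 283.7811947564426], [474.4088038360155, 230.91620042356186], [449.1748133793802, 224.473976567614
[... 402 characters left out ...]
067990401218], [747.0922031654751, -207.7659906241477], [728.7316734315261, -315.6565209682133], [694.1722546715717, -303.7850979170678]] [ 721.1 -255.9]
[ 153  364   84   50 1469] [[148.0, 385.0], [234.0, 363.0], [242.0, 395.0], [156.0, 417.0]] [[235.31083624288436, -150.0830416179522], [361.3560331658649, -157.8056195483417], [353.23935545113335, -210.16968719149006], [223.72607677071227, -203.20144848316048]] [ 293.4 -180.3]
[503 396  57  17 577] [[503.0, 396.0], [559.0, 396.0], [559.0, 412.0], [503.0, 412.0]] [[698.3661988790432, -338.013885937801], [772.5961148778321, -365.16774337083405], [768.2668357267921, -392.35816850959975], [693.0652391608062, -364.8467328964698]] [ 733.1 -365.1]
```

View pics/w2.png

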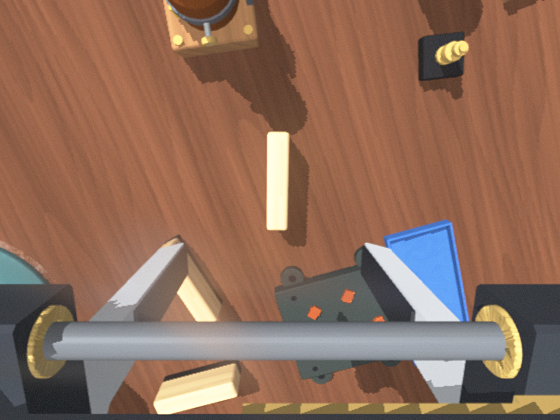

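The crop and the wrist picture show the beech block with its black foot, with its top spanning (267,132) to (288,229). It lies along tool x, centred at about (497,54). I grasp it now.

Call:
jog_arm:
  targets: "0 -0.0006 0.06 0 0 0; 0 -0.0006 0.12 0 0 0; 0 -0.0006 0.18 0 0 0; 0 -0.0006 0.23 0 0 0; 0 -0.0006 0.26 0 0 0; 0 -0.0006 0.275 0 0 0; 0 -0.0006 0.278 0 0 0; 0 -0.0006 0.278 0 0 0"
  hand: -1

```text
clock: 4.68
tool_pos: [497.8, 54.6, 23.3]
orientation: [0.0, 0.819, 0.573, 0.0]
wrist_force: [0.9, -0.4, 1.0]
opening: 94.3
gripper_force: 0.0
```

Call:
jog_arm:
  targets: "0 0 0 0 0 0; 0 0 0 0 0 0; 0 0 0 0 0 0; 0 0 0 0 0 0; 0 0 0 0 0 0; 0 0 0 0 0 0"
  hand: 1
  grip_force: 45

```text
clock: 5.42
tool_pos: [497.1, 54.8, 22.4]
orientation: [-0.0, 0.819, 0.574, -0.0]
wrist_force: [-0.3, 0.3, 0.9]
opening: 37.4
gripper_force: 0.0
```

```bash
cat >> h.py <<'E'
PC=np.array([525,-175.]);PY=-4.2
def plate(x,y,z): a=np.radians(PY); return [PC[0]+x*np.cos(a)-y*np.sin(a),PC[1]+x*np.sin(a)+y*np.cos(a),z]
E
python3 - <<'E'
from h import *
st=r.get_state();print(st["tool_pos"],yaw(st),st["opening"],st["gripper_force"],st["wrist_force"],st["clock"])
shift(st["tool_pos"][:2]+[110] if isinstance(st["tool_pos"],list) else [*st["tool_pos"][:2],110],yaw(st))
print(plate(-71,0,110)); shift(plate(-71,0,110),85.8)
E
```

```text
[497.13614842  54.7861138   22.4231862 ] 69.99412840591262 37.42426493269479 0.0 [-0.29324244  0.29344083  0.86693788] 5.425
shift 0.0000 -0.0000 -0.0876 turn -0.01 -0.00 0.00
[np.float64(454.19067211706346), np.float64(-169.80008800393816), 110]
shift -0.2257 0.0365 -0.0876 turn -0.01 -0.00 -15.81
```

Call:
jog_arm:
  targets: "0 0 0 0 0 0; 0 0 0 0 0 0; 0 0 0 0 0 0; 0 0 -0.02 0 0 0; 0 0 -0.06 0 0 0; -0.03 0.005 -0.088 0 0 -5; -0.085 0.014 -0.088 0 0 -10; -0.14 0.023 -0.088 0 0 -15.8; -0.2 0.033 -0.088 0 0 -15.8; -0.226 0.0365 -0.088 0 0 -15.8; -0.226 0.0365 -0.088 0 0 -15.8; -0.226 0.0365 -0.088 0 0 -15.8"

```text
clock: 6.92
tool_pos: [454.0, -169.2, 110.2]
orientation: [-0.0, 0.732, 0.681, -0.0]
wrist_force: [-0.1, -0.2, -2.9]
opening: 25.8
gripper_force: 45.0
```

Run:
```python
from h import *
st=r.get_state();print(st["tool_pos"],yaw(st),st["opening"],st["gripper_force"],st["wrist_force"],st["clock"])
c=r.camera("wrist");save(c,"w3.png");c=r.camera("scene");save(c,"s3.png")
a=cv2.imread("pics/w3.png");b=cv2.imread("pics/s3.png")[170:310,130:320]; b=cv2.resize(b,None,fx=2.2,fy=2.2)
cv2.imwrite("pics/m3.png",np.hstack([cv2.resize(a,None,fx=.68,fy=.68),cv2.copyMakeBorder(b,0,max(0,286-b.shape[0]),0,0,0)[:286]]))
```

```text
[ 453.98601499 -169.2096118   110.24743409] 85.83327307160403 25.792193633801553 44.978764057159424 [-0.1477519  -0.20420084 -2.91652286] 6.925
```

View pics/m3.png

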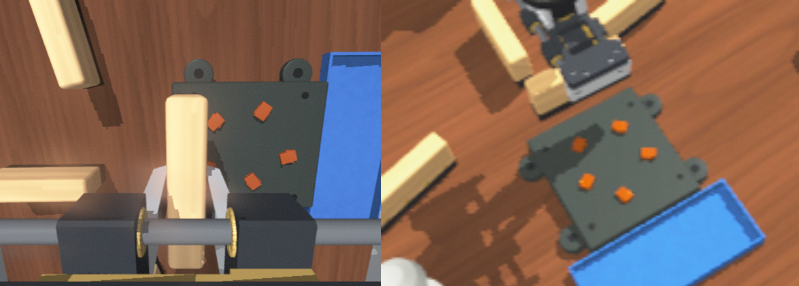

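Call:
jog_arm:
  targets: "0 -0.004 0.03 0 0 0; 0 -0.004 0.052 0 0 0; 0 -0.004 0.059 0 0 0; 0 -0.004 0.062 0 0 0; 0 -0.004 0.0625 0 0 0; 0 -0.004 0.0625 0 0 0"

```text
clock: 7.78
tool_pos: [450.5, -169.9, 48.5]
orientation: [0.0, 0.733, 0.681, 0.0]
wrist_force: [-0.5, 0.6, -1.8]
opening: 26.0
gripper_force: 45.0
```

Call:
jog_arm:
  targets: "0 0 0.0005 0 0 0; 0 0 0.001 0 0 0; 0 0 0.001 0 0 0; 0 0 0.001 0 0 0"

```text
clock: 8.28
tool_pos: [450.1, -169.8, 46.9]
orientation: [-0.0, 0.733, 0.681, 0.0]
wrist_force: [0.5, 0.3, -3.2]
opening: 25.8
gripper_force: 45.0
```

Call:
jog_arm:
  targets: "0 0.008 0.0002 0 0 0; 0 0.018 0.0002 0 0 0; 0 0.029 0.0002 0 0 0; 0 0.04 0.0002 0 0 0; 0 0.051 0.0002 0 0 0; 0 0.062 0.0002 0 0 0; 0 0.073 0.0002 0 0 0; 0 0.084 0.0002 0 0 0; 0 0.095 0.0002 0 0 0; 0 0.106 0.0002 0 0 0; 0 0.117 0.0002 0 0 0; 0 0.128 0.0002 0 0 0"

```text
clock: 9.78
tool_pos: [578.5, -179.2, 46.7]
orientation: [-0.0, 0.733, 0.681, -0.0]
wrist_force: [-0.0, 0.3, -1.8]
opening: 26.2
gripper_force: 45.0
```

Call:
jog_arm:
  targets: "0 0.01 0 0 0 0; 0 0.02 0 0 0 0; 0 0.03 0 0 0 0; 0 0.04 0 0 0 0; 0 0.05 0 0 0 0; 0 0.06 0 0 0 0; 0 0.06 0 0 0 0; 0 0.06 -0.04 0 0 0; 0 0.03 -0.09 0 0 0; 0 -0.03 -0.09 0 0 0; 0 -0.06 -0.09 0 0 0; 0 -0.06 -0.09 0 0 0"

```text
clock: 11.28
tool_pos: [516.1, -175.3, 137.2]
orientation: [0.0, 0.733, 0.68, -0.001]
wrist_force: [1.3, -0.0, -2.0]
opening: 25.6
gripper_force: 45.0
```

Run:
```python
from h import *
st=r.get_state();print(st["tool_pos"],yaw(st),st["opening"],st["gripper_force"],st["wrist_force"],st["clock"])
c=r.camera("wrist");save(c,"w4.png");c=r.camera("scene");save(c,"s4.png")
a=cv2.imread("pics/w4.png");b=cv2.imread("pics/s4.png")[190:330,170:330]; b=cv2.resize(b,None,fx=2,fy=2)
cv2.imwrite("pics/m4.png",np.hstack([cv2.resize(a,None,fx=.8,fy=.8),cv2.copyMakeBorder(b,0,336-b.shape[0],0,0,0)]))
shift([497,55,110],70)
```

```text
[ 516.07504808 -175.26493461  137.17929468] 85.73688773201013 25.579075142385157 44.97860133647919 [ 1.25125926 -0.04477714 -2.03655475] 11.275
shift 0.2278 -0.0382 0.0270 turn 0.04 0.02 15.77
```

View pics/m4.png

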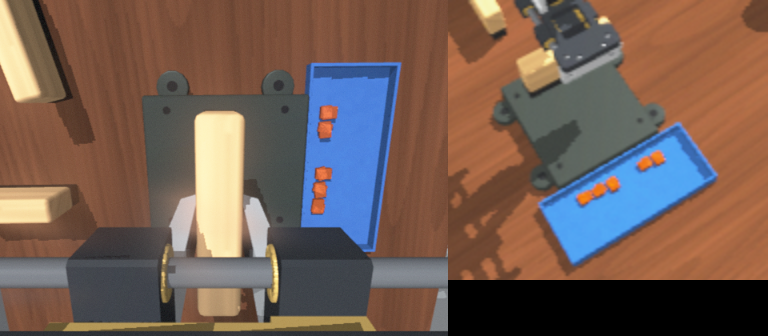

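All five chips lie in the tray, at (327,113), (325,130), (323,173), (320,189) and (317,206) in the left half, and the plate is clear. I set the scraper back down.

Call:
jog_arm:
  targets: "0.05 -0.008 0 0 0 5; 0.105 -0.017 0 0 0 10; 0.16 -0.027 0.01 0 0 15.8; 0.215 -0.036 0.02 0 0 15.8; 0.228 -0.038 0.06 0 0 15.8; 0.228 -0.038 0.095 0 0 15.8; 0.228 -0.038 0.108 0 0 15.8; 0.228 -0.038 0.112 0 0 15.8; 0.228 -0.038 0.114 0 0 15.8; 0.228 -0.038 0.114 0 0 15.8"

```text
clock: 12.62
tool_pos: [497.4, 55.3, 23.5]
orientation: [0.0, 0.819, 0.573, 0.001]
wrist_force: [0.1, 0.5, -2.3]
opening: 25.5
gripper_force: 45.0
```

Call:
jog_arm:
  targets: "0 0 0.0007 0 0 0; 0 0 0.0012 0 0 0; 0 0 0.0012 0 0 0"

```text
clock: 13.0
tool_pos: [497.2, 55.3, 22.5]
orientation: [0.0, 0.819, 0.573, 0.0]
wrist_force: [-4.9, -2.2, 15.6]
opening: 25.8
gripper_force: 45.0
```

Call:
jog_arm:
  targets: "0 0 0 0 0 0; 0 0 0 0 0 0; 0 0 0 0 0 0; 0 0 0 0 0 0; 0 0 -0.02 0 0 0; 0 0 -0.06 0 0 0; 0 0 -0.12 0 0 0; 0 0 -0.18 0 0 0; 0 0 -0.24 0 0 0; 0 0 -0.28 0 0 0; 0 0 -0.28 0 0 0"
  hand: -1

```text
clock: 14.38
tool_pos: [497.8, 55.6, 304.2]
orientation: [0.001, 0.819, 0.573, 0.002]
wrist_force: [-1.1, -0.1, -0.7]
opening: 93.8
gripper_force: 0.0
```

Run:
```python
from h import *
np.set_printoptions(precision=1,suppress=True)
st=r.get_state();print(st["tool_pos"],yaw(st),st["opening"],st["wrist_force"],st["clock"],st["qpos"])
c=r.camera("wrist");save(c,"w5.png")
for k,z in(("scraper_centre",30),("cap_top",176),("cap_centre",161),("bottle_shoulder",102)):
  for d in r.landmark_of("wrist",k):
    if d["p"]>.25: print(k,round(d["p"],2),np.array(d["point"]),onz(c,d["point"],z,st)[:2])
for n in("scene","side"):
  c=r.camera(n); save(c,n+"5.png")
  for k,z in(("cap_top",176),("cap_centre",161),("bottle_shoulder",102)):
    for d in r.landmark_of(n,k)[:2]:
      if d["p"]>.25: print(n,k,round(d["p"],2),np.array(d["point"]),onz(c,d["point"],z,st)[:2])
b=cv2.imread("pics/scene5.png")[100:210,270:420]; d=cv2.imread("pics/side5.png")[240:350,180:330]
a=cv2.resize(cv2.imread("pics/w5.png"),None,fx=.75,fy=.75)
cv2.imwrite("pics/m5.png",np.hstack([a,cv2.resize(np.vstack([b,d]),None,fx=1.431,fy=1.431)[:315]]))
```

```text
[497.8  55.6 304.2] 69.982682448657 93.77599202428141 [-1.1 -0.1 -0.7] 14.375 [ 0.4  0.1 -0.6  1.8  0.1  1.2 -0.6]
scraper_centre 0.98 [273.2 181.3] [498.2  56.6]
scraper_centre 0.86 [191.6 281.7] [343.1 -36.6]
scraper_centre 0.72 [197.4 382.7] [ 286.4 -190.7]
cap_top 0.34 [269.1 185.1] [500.7  75.3]
cap_centre 0.72 [340.9 328.3] [517.7 -91.8]
cap_centre 0.39 [424.5 293.6] [608.2 -83.6]
scene cap_top 0.69 [366.1 127.7] [509.7 277.3]
scene cap_top 0.35 [360.5 144.7] [546.4 222.4]
scene cap_centre 0.88 [359.5 127.5] [489.2 275.5]
scene bottle_shoulder 0.63 [358.4 142.4] [494.8 280.5]
side cap_top 0.65 [224.9 270. ] [501.3 282. ]
side cap_centre 0.87 [227.4 276.9] [491.5 287.3]
side bottle_shoulder 0.85 [232.1 291.6] [488.4 278.4]
```

View pics/m5.png

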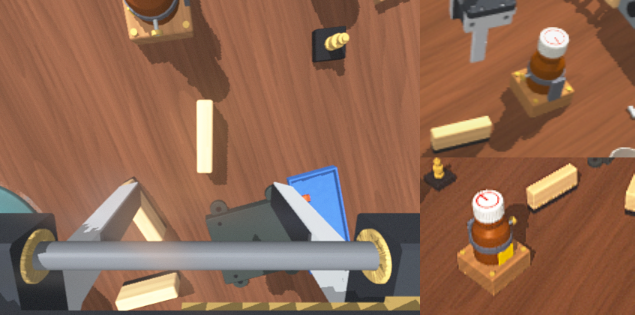

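Run:
```python
from h import *
shift([498,278,320],100)
```

```text
shift 0.2096 -0.0750 -0.0185 turn -0.02 -0.00 -30.00
```

Call:
jog_arm:
  targets: "0.055 -0.02 -0.018 0 0 -10; 0.11 -0.04 -0.018 0 0 -20; 0.165 -0.059 -0.018 0 0 -30; 0.21 -0.075 -0.018 0 0 -30; 0.21 -0.075 -0.018 0 0 -30; 0.21 -0.075 -0.018 0 0 -30; 0.21 -0.075 -0.018 0 0 -30; 0.21 -0.075 -0.018 0 0 -30"

```text
clock: 16.02
tool_pos: [498.5, 277.5, 319.7]
orientation: [0.0, 0.643, 0.766, 0.0]
wrist_force: [0.2, 0.5, 0.4]
opening: 94.0
gripper_force: 0.0
```

Run:
```python
from h import *
np.set_printoptions(precision=1,suppress=True)
st=r.get_state();print(st["tool_pos"],yaw(st),st["opening"],st["clock"],st["qpos"])
c=r.camera("wrist");save(c,"w6.png")
for k,z in(("cap_top",176),("cap_centre",161),("bottle_shoulder",102)):
  for d in r.landmark_of("wrist",k):
    if d["p"]>.25: print(k,round(d["p"],2),np.array(d["point"]),onz(c,d["point"],z,st)[:2])
print("tcp proj check", onz(c,(280,210),176,st)[:2])
# white blob of the cap
h=cv2.cvtColor(c["pixels"],cv2.COLOR_RGB2HSV); M=cv2.inRange(h,(0,0,185),(180,60,255)); n,L,S,Ce=cv2.connectedComponentsWithStats(M)
for i in range(1,n):
    if S[i,4]>400: print(S[i],Ce[i],onz(c,Ce[i],176,st)[:2])
```

```text
[498.5 277.5 319.7] 99.90816676938313 93.97443975033707 16.025 [ 0.1  0.3 -0.8  1.6  0.2  1.3 -0.6]
cap_top 0.9 [270.1 200.4] [494.1 279.2]
cap_centre 0.56 [275.5 198. ] [499.3 279.4]
bottle_shoulder 0.56 [449.6 127.6] [676.1 378. ]
tcp proj check [504.9 271.7]
[ 394   77  115   90 1868] [450.5 122.4] [640.3 376.4]
[ 246  172   59   60 1290] [275.1 199.5] [498.6 280.8]
[ 256  186   39   38 1095] [275.  204.1] [499.2 276.5]
[ 427  213   75   62 2400] [461.5 243.8] [683.8 268.7]
[  92  243   91   75 1801] [138.2 282.9] [379.  174.1]
[ 365  243   91   78 1945] [409.8 283.9] [645.5 219.4]
[125 361  17  48 520] [132.7 388.4] [383.   49.7]
```

View pics/w6.png

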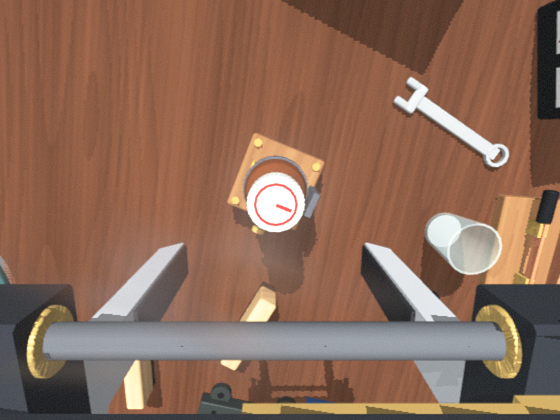

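The cap's top disc is centred at about (275,204), which gives (499,277) mm. The red bar points to the lower right, at (290,209). I descend and grip it high, clear of the bead.

Call:
jog_arm:
  targets: "-0.0006 0.0004 0.05 0 0 0; -0.0006 0.0004 0.1 0 0 0; -0.0006 0.0004 0.14 0 0 0; -0.0006 0.0004 0.16 0 0 0; -0.0006 0.0004 0.17 0 0 0; -0.0006 0.0004 0.17 0 0 0; -0.0006 0.0004 0.17 0 0 0"
  hand: -1

```text
clock: 17.1
tool_pos: [499.2, 278.2, 150.7]
orientation: [0.0, 0.643, 0.766, 0.001]
wrist_force: [-0.4, 0.4, 1.0]
opening: 94.3
gripper_force: 0.0
```

Call:
jog_arm:
  targets: "0 0 0 0 0 0; 0 0 0 0 0 0; 0 0 0 0 0 0; 0 0 0 0 0 0; 0 0 0 0 0 0; 0 0 0 0 0 0"
  hand: 1
  grip_force: 50

```text
clock: 17.85
tool_pos: [499.4, 278.0, 149.7]
orientation: [0.0, 0.643, 0.766, 0.001]
wrist_force: [5.5, 2.0, -2.6]
opening: 54.0
gripper_force: 50.0
```

Call:
jog_arm:
  targets: "-0.0005 0 0.002 0 0 0; -0.0005 0 0.0035 0 0 0; -0.0005 0 0.005 0 0 0; -0.0005 0 0.005 0 0 0; -0.0005 0 0.005 0 0 0"

```text
clock: 18.48
tool_pos: [499.5, 278.0, 145.4]
orientation: [0.0, 0.643, 0.766, 0.001]
wrist_force: [1.3, 0.9, 9.3]
opening: 53.6
gripper_force: 50.0
```

Call:
jog_arm:
  targets: "0 0 0.0003 0 0 -6; 0 0 0.0003 0 0 -12; 0 0 0.0003 0 0 -18; 0 0 0.0003 0 0 -24; 0 0 0.0003 0 0 -30; 0 0 0.0003 0 0 -36; 0 0 0.0003 0 0 -42; 0 0 0.0003 0 0 -48; 0 0 0.0003 0 0 -54; 0 0 0.0003 0 0 -60; 0 0 0.0003 0 0 -60; 0 0 0.0003 0 0 -60"

```text
clock: 19.98
tool_pos: [499.1, 277.8, 145.0]
orientation: [0.0, 0.174, 0.985, 0.0]
wrist_force: [-0.7, -0.7, 10.2]
opening: 53.8
gripper_force: 50.0
```

Run:
```python
from h import *
np.set_printoptions(precision=2,suppress=True)
st=r.get_state();print(st["tool_pos"],yaw(st),st["opening"],st["clock"],st["qpos"],st["wrist_force"],st["wrist_torque"])
c=r.camera("wrist");save(c,"w7.png")
```

```text
[499.13 277.81 144.97] 159.99819050642756 53.778129228488794 19.975 [ 0.17  0.58 -0.99  1.79  0.55  1.08  0.21] [-0.71 -0.66 10.18] [-0.16  0.01  0.01]
```

View pics/w7.png

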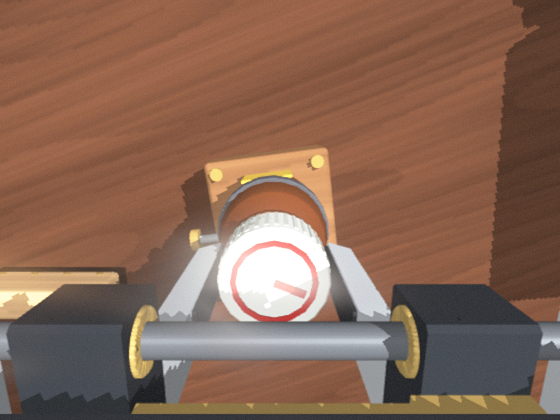

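The bar still points to the lower right in the tool's view, at (290,289), so the cap turned with the fingers. The torque has died away. Lift straight up.

Call:
jog_arm:
  targets: "0 0 -0.003 0 0 0; 0 0 -0.006 0 0 0; 0 0 -0.01 0 0 0; 0 0 -0.015 0 0 0; 0 0 -0.022 0 0 0; 0 0 -0.03 0 0 0; 0 0 -0.04 0 0 0; 0 0 -0.05 0 0 0; 0 0 -0.057 0 0 0; 0 0 -0.057 0 0 0; 0 0 -0.057 0 0 0; 0 0 -0.057 0 0 0"

```text
clock: 21.52
tool_pos: [498.6, 277.3, 201.0]
orientation: [-0.0, 0.174, 0.985, -0.0]
wrist_force: [-0.0, 0.6, -1.0]
opening: 53.8
gripper_force: 50.0
```

Run:
```python
from h import *
np.set_printoptions(precision=2,suppress=True)
st=r.get_state();print(st["tool_pos"],yaw(st),st["opening"],st["clock"],st["wrist_force"],st["orientation"])
for n in("scene","side"): save(r.camera(n),n+"8.png")
b=cv2.imread("pics/scene8.png")[90:210,290:420]; d=cv2.imread("pics/side8.png")[220:340,170:300]; e=cv2.imread("pics/scene8.png")[180:330,170:330]
cv2.imwrite("pics/m8.png",np.hstack([cv2.resize(x,(265,265),interpolation=3) for x in(b,d,e)]))
```

```text
[498.64 277.28 200.96] 159.99782546354882 53.79158139432729 21.525 [-0.   0.6 -1. ] [-0.    0.17  0.98 -0.  ]
```

View pics/m8.png

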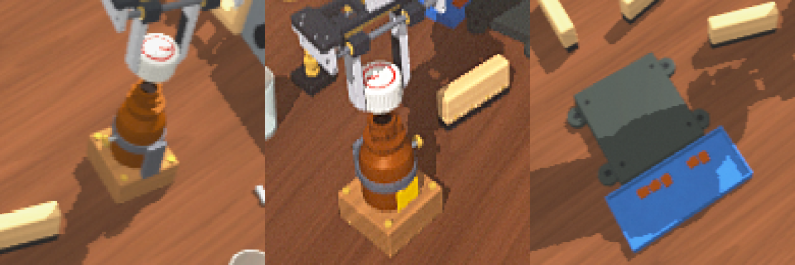

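The cap is off and held level above the open neck, in both the left crop (160,55) and the middle crop (383,85). The scraper stands on the bench and the chips are in the tray.

```bash
python3 -c "
from rig import r
print(r.job_done())"
```

```text
the job is handed in; nothing more can be done
None
```

The job is handed in at about 21.6 s: all five chips are in the tray, the scraper stands on the bench, and the cap is held level about 35 mm above the bottle's mouth; I did not re-check the four bystanders at the end.

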